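# Line up the parts boxes by height on the kitting board

### The job

Stand the three parts boxes that have recessed lids on the marks of the kitting board in order of height, the tallest next to the upright end block, then the medium one, and the lowest on the mark farthest from the block, each centred in its outline with its long side along the board. Then put the flat box with the grip bar on top of the lowest box, so that its feet sit down in the recesses of that lid. Do not shift or knock over the small lens barrel standing among the boxes.

Things in the scene. Friction and masses are not known exactly. Their poses are not given: they have to be found in the camera images.
- tall_box: Tallest parts box, loose: black, grey lid, blank labels, up to 0.45 kg. Straight sides 70 mm (its x) by 52 mm (its y, grip across this), 95 mm from soles to lid top. Origin: centre of the underside, level with the soles; z up. Lid: four recesses 14 x 14 mm, 6 mm deep, centred 24 mm along x, 15 mm along y from the middle. Four tapered feet 10 mm across, 5 mm tall, at the same spacing.
- medium_box: Medium parts box, loose: like the tall one but lower, up to 0.34 kg. Straight sides 70 mm (its x) by 52 mm (its y, grip across this), 67 mm from soles to lid top. Origin: centre of the underside, level with the soles; z up. Lid: four recesses 14 x 14 mm, 6 mm deep, centred 24 mm along x, 15 mm along y from the middle. Four tapered feet 10 mm across, 5 mm tall, at the same spacing.
- low_box: Lowest parts box, loose: like the tall one but lower, up to 0.25 kg. Straight sides 70 mm (its x) by 52 mm (its y, grip across this), 39 mm from soles to lid top. Origin: centre of the underside, level with the soles; z up. Lid: four recesses 14 x 14 mm, 6 mm deep, centred 24 mm along x, 15 mm along y from the middle. Four tapered feet 10 mm across, 5 mm tall, at the same spacing.
- flat_box: Flat black box, loose, up to 0.17 kg; grey lid with a grip bar, no recesses. Straight sides 70 mm (its x) by 52 mm (its y, grip across this), 27 mm from soles to lid top. Origin: centre of the underside, level with the soles; z up. Bar: 44 mm along x, 12 mm thick, its top 46 mm above the soles. Same feet as the other boxes. Seated on one, its soles are 5 mm below that lid's top, with 2 mm play.
- board: Fixed bare aluminium kitting board lying on the table, 350 mm long (its y) by 95 mm (its x), 6 mm thick, three outlined marks in a row 90 mm apart along y. Origin: centre of its underside; z up. One end carries the upright end block, the other only a lip 5 mm high.
- end_block: Fixed dark steel block standing on the board at one of its two ends (which one changes), 24 mm along the board by 80 mm across, 50 mm high. Origin: centre of its foot, on the board's top, 160 mm from the board's middle, 70 mm from the middle of the nearest mark.
- mark_a: End mark, at the board's -y end. Black painted outline on the board for one box, 76 mm along the board by 58 mm across. Origin: its middle, on the board's top face (6 mm above the table); z up, y along the board.
- mark_b: Middle mark. Black painted outline on the board for one box, 76 mm along the board by 58 mm across. Origin: its middle, on the board's top face (6 mm above the table); z up, y along the board.
- mark_c: End mark, at the board's +y end. Black painted outline on the board for one box, 76 mm along the board by 58 mm across. Origin: its middle, on the board's top face (6 mm above the table); z up, y along the board.
- lens: Loose lens barrel standing upright on the table among the boxes, not to be moved: dark metal cylinder 30 mm across, 34 mm high, glass on top. Origin: centre of its underside; z up.
Not all that is in view belongs to the job. What is shaped like the low_box but yellow is not meant. What is shaped like the flat_box but orange is not meant.

How it is judged (in metres and radians):
At the end, for the whole second after the job is handed in: Tall, medium, low box upright on the board in that order from the block, within 12 mm of their marks, long side within 0.2 rad of the board; flat box on the low one, within 6 mm and 0.15 rad, soles 3 mm or more below its lid top; all at rest; lens upright, moved under 30 mm (((horizontal distance between end_block and mark_a below 0.11 m and horizontal distance between tall_box and mark_a below 0.012 m and horizontal distance between low_box and mark_c below 0.012 m) or (horizontal distance between end_block and mark_c below 0.11 m and horizontal distance between tall_box and mark_c below 0.012 m and horizontal distance between low_box and mark_a below 0.012 m)) and horizontal distance between medium_box and mark_b below 0.012 m and z of tall_box in the frame of board between 0.003 and 0.009 m and angle between the x axis of each of tall_box, medium_box, low_box and the y axis of board, either way round below 0.2 rad and z of medium_box in the frame of board between 0.003 and 0.009 m and z of low_box in the frame of board between 0.003 and 0.009 m and horizontal distance between flat_box and low_box below 0.006 m and z of flat_box in the frame of low_box between 0.031 and 0.036 m and angle between the x axis of flat_box and the x axis of low_box, either way round below 0.15 rad and angle between each of tall_box, medium_box, low_box, flat_box's own z axis and vertical below 0.06 rad and linear speed of each of tall_box, medium_box, low_box, flat_box below 0.02 m/s and distance of lens from where it was at the start of the episode below 0.03 m and angle between lens's own z axis and vertical below 0.3 rad); the robot touches nothing.
It fails at once if the lens barrel was knocked over or pushed away (distance of lens from where it was at the start of the episode above 0.03 m or angle between lens's own z axis and vertical above 0.3 rad).
It also fails if it takes over 102 s, if anything falls off the work surface, if the arm or the gripper's body presses on something with over 40 N, if the wrist force passes 120 N, or if a joint passes its speed limit or range.

### The arm

A 6-joint arm with a two-finger parallel gripper is mounted at the origin on the work surface. World frame = base frame: x ahead of the robot, y to its left, z up, the work surface at z = 0. Lengths are in mm, angles in rad, forces in N, time in s.
With the tool pointing down it reaches from about 325 to 925 mm from the base axis. Payload 3.1 kg.
Tool frame: the origin (TCP) lies midway between the tips of the shut fingers; the grasp point (between the pads) lies 19 mm behind it; z points along the fingers, y is the line along which they close (so a half turn about z gives the same grasp; the last joint's range is limited). The gripper opens to 85 mm and grips with 20 to 120 N. Pads are 22 mm wide; open, the fingers measure 114 mm over their backs; the gripper's body (76 mm by 85 mm) begins 54 mm behind the grasp point. The pads swing forward as they close: fully open they stand 13 mm farther back than shut.
Start: joints at [-1.359, 0.217, 1.613, -0, 1.311, -0.112], TCP at [198.878, -592.526, 231.3] pointing down, gripper open.
Joint ranges: [-2.75, 2.75], [-0.78, 2.1], [0.31, 2.55], [-1.13, 4.27], [0.13, 2.63], [-2.58, 2.58]. Speed limits (rad/s): [2.79, 2.79, 3.14, 3.14, 3.14, 3.14].

### API

Orientations are given as a unit quaternion [x, y, z, w].
In Python, from plant import ctrl gives the robot as it stands.
- The arm moves only by the tool inch_along, called as a command line: name --argument value ..., lists and objects as JSON in quotes. Schema: {"type":"object","properties":{"steps":{"type":"array","items":{"type":"number"},"minItems":5,"maxItems":60},"clamp_n":{"type":"number"},"only":{"type":"string"},"quiet":{"type":"boolean"},"lines":{"type":"string"}},"required":["steps"],"additionalProperties":false}. steps is one flat list of numbers that holds 1 to 12 rows one after another, with no inner brackets; each row has 5 numbers: dx, dy, dz in parts of the range, where 1.0 means 600 mm, then a turn about the tool's z in fractions of the full range, 1 being 2 rad, then the finger opening in mm; each row shifts and turns the commanded pose from where the row before left it, along the tool's axes as they then stand; what a row does not reach is not made up. A row lasts 1/8 s, in which the tool goes at most 62.5 mm and 0.188 rad, less where a joint would pass 70% of its speed; a pose out of reach is approached as far as the arm can. The fingers move at their own pace and stop on an object; clamp_n is the grip in N (left out, the last holds). Time passes only in rows, so rows that do not move let the fingers close. The tool returns the time, the measured TCP pose, the force, the opening and the grip force at its end. only (a regular expression) keeps the lines of the reply that match it, lines (a string "A,B") keeps lines A to B, and quiet returns only ok. A shift or turn number past 1, either way, is cut back to 1. Input that does not fit is refused with a message, and nothing moves.
- ctrl.get_state(): the state, without advancing time (a new reading comes with each control period).
- ctrl.grab_frame(name): name is "scene" or "top" or "wrist"; returns the picture (384x512x3 uint8, blue, green, red); there is no depth.
- ctrl.camera_model(name): a dict with "intrinsics" (3x3 intrinsics, pixels), "eye" and "attitude" of the camera in the world. Camera axes: x right, y down, z forward; pixel columns grow to the right and rows downward; lengths in mm; the calibration is good to about 2 mm. A picture is of the moment at which its call begins: read the wrist's pose just before it. camera_model takes no time and is no camera call; for the wrist camera it gives the pose at the moment of the call.
- ctrl.finish_job(): hands the job in; it is judged then, once.
The state is a dict: "time": time; "q": joint angles; "qd": joint speeds; "joint_efforts": joint torques, N m; "ee_pos": TCP position; "orientation": TCP orientation; "force": force on the tool from outside, world axes, zero at the start; "wrist_torque": the same for the moment, N m; "grip_width": finger opening in mm; "finger_force": force on a finger pad.
Only numpy, scipy, OpenCV 4.12 (cv2) and the standard library are available. Lean on these libraries where they do the work, as an engineer would, in place of code of your own. Each camera call takes 0.05 s, during which the arm holds its last target. There are 200 camera calls.

## Working session

There is one attempt and no reset: what is moved stays moved. The work goes in short steps, Python scripts to look and compute and a tool call to move; the robot and the scene stay as the last step left them, time stands still between calls to the robot, and variables do not carry over. Pictures are saved under pics/ and viewed, at most 14 in all, crops included, and the job is handed in when it is done.

```bash
ls; mkdir -p pics; python3 - <<'E'
from plant import ctrl
import cv2
s=ctrl.get_state();print(s)
for n in("top","scene"):
    im=ctrl.grab_frame(n);cv2.imwrite(f"pics/{n}0.png",cv2.resize(im,(800,600),interpolation=cv2.INTER_CUBIC));cv2.imwrite(f"{n}_raw.png",im)
    print(n,ctrl.camera_model(n))
E
```

```text
pics
{'time': 0.0, 'q': array([-1.35919385e+00,  2.17740760e-01,  1.61493963e+00, -1.18656936e-05,
        1.31130556e+00, -1.12205860e-01]), 'qd': array([ 0.00185166,  0.00020231,  0.00130621,  0.00040965, -0.00044196,
        0.00138428]), 'joint_efforts': array([ 6.45354594e-04, -3.96836865e+01, -3.03854656e+01, -4.57252054e-05,
        9.59002093e-03,  3.99162602e-06]), 'ee_pos': array([ 198.70286326, -591.70709476,  229.97371674]), 'orientation': array([ 9.86921172e-01,  1.61199157e-01, -6.51722771e-05, -1.19488689e-03]), 'force': array([-0.31509978, -0.20155094,  0.4370015 ]), 'wrist_torque': array([ 0.06489917, -0.02582229, -0.01469466]), 'finger_force': 0.0, 'grip_width': 85.46926641791626}
top {'intrinsics': array([[426.64351391,   0.        , 267.19296329],
       [  0.        , 426.64351391, 184.48566066],
       [  0.        ,   0.        ,   1.        ]]), 'eye': array([416.87598644,   4.64993163, 987.53298713]), 'attitude': array([ 0.71592569, -0.69659521,  0.03822535, -0.02728248])}
scene {'intrinsics': array([[484.25030129,   0.        , 247.33933484],
       [  0.        , 484.25030129, 197.63616512],
       [  0.        ,   0.        ,   1.        ]]), 'eye': array([1520.64899854,  468.44324876,  767.0261947 ]), 'attitude': array([ 0.48014997,  0.73770159, -0.40468123, -0.24796264])}
```

View pics/top0.png

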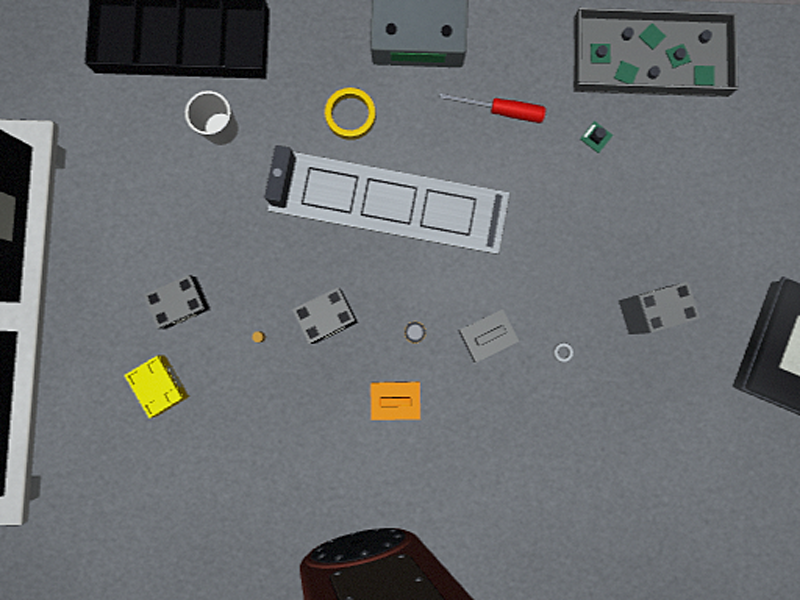

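View pics/scene0.png

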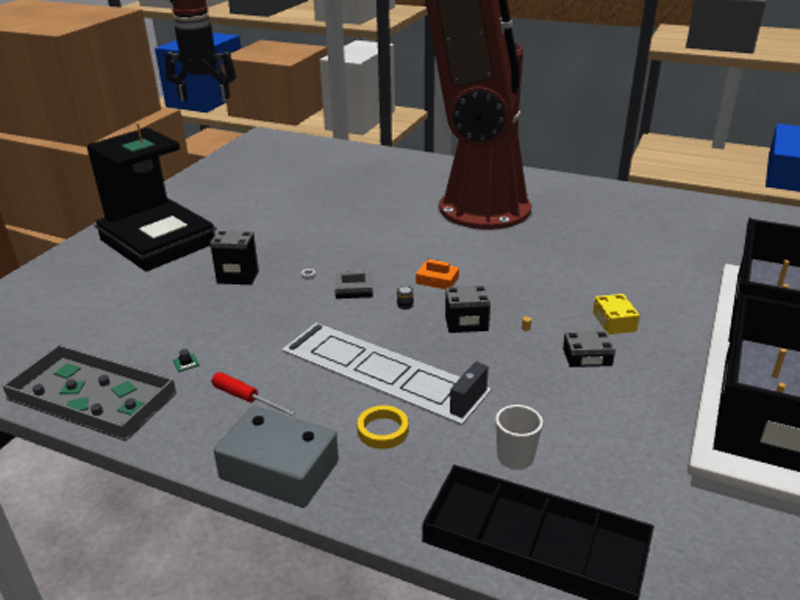

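The top view (800x600 pixels) shows these pieces:
- Tall box at (665,308) and medium box at (325,315), both grey lids with recesses.
- Low box at (177,302); the yellow look-alike at (155,387) is not meant.
- Flat box, black and grey with a bar, at (488,335); the orange one at (396,400) is not meant.
- Lens at (415,332).
- Board with its end block at (280,177), the left, +y end.

I'll confirm these in enlarged crops.

```bash
python3 - <<'E'
import cv2
im=cv2.imread("top_raw.png")
for n,(x,y,w,h,k) in dict(L=(75,170,160,110,5),R=(250,175,200,60,4),B=(165,88,170,80,4.7)).items():
    cv2.imwrite(f"pics/crop{n}.png",cv2.resize(im[y:y+h,x:x+w],None,fx=k,fy=k,interpolation=cv2.INTER_CUBIC))
E
```

```text
(no output)
```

View pics/cropL.png

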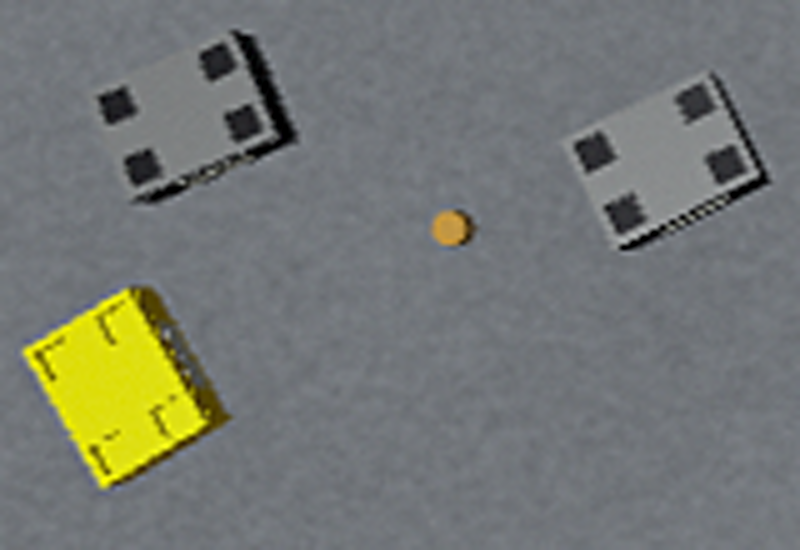

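View pics/cropR.png

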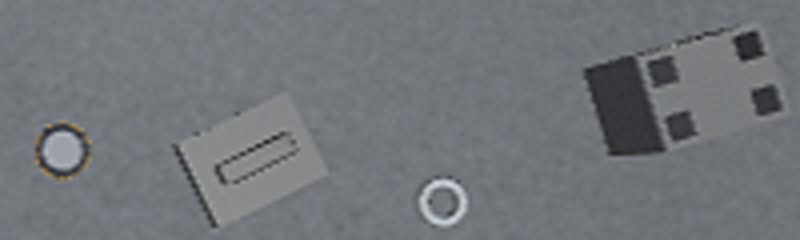

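View pics/cropB.png

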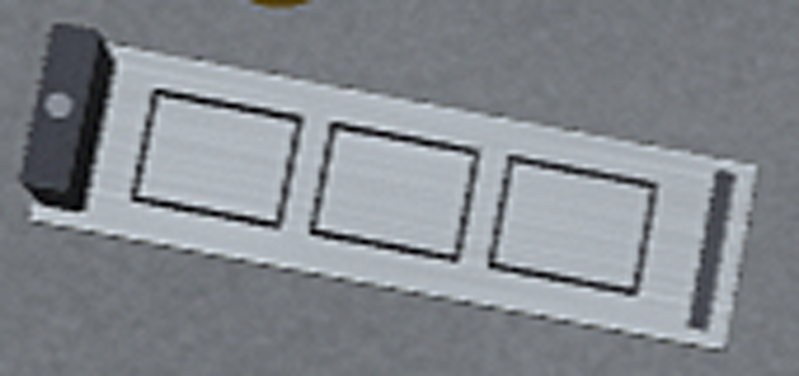

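The crops confirm the picks. Low box is at crop L (180,115), not the yellow one. Medium is at crop L (660,158). Tall is at crop R (715,85). The grey flat box with the bar is at crop R (252,160). In crop B the block sits left of mark 1. Now I'll compute the poses.

```bash
cat > h.py <<'E'
import numpy as np
from scipy.spatial.transform import Rotation as R
from plant import ctrl
def world(pts,z,cam="top",off=(0,0),k=1,cm=None):
    cm=cm or ctrl.camera_model(cam); p=(np.array(pts,float)+.5)/k-.5+np.array(off)
    d=np.c_[p,np.ones(len(p))]@np.linalg.inv(cm["intrinsics"]).T
    d=R.from_quat(cm["attitude"]).apply(d); e=np.array(cm["eye"])
    return (e+d*((z-e[2])/d[:,2])[:,None])[:,:2]
def longaxis(c): # corners a,b,c,d with a-b long
    v=(c[0]-c[1])+(c[2]-c[3]); a=np.arctan2(v[1],v[0]); return (a+np.pi/2)%np.pi-np.pi/2
def tool(target):  # displacement world(mm) -> tool axes, from measured pose
    s=ctrl.get_state(); r=R.from_quat(s["orientation"])
    return r.inv().apply(np.array(target)-s["ee_pos"]), r.as_matrix()
E
python3 - <<'E'
from h import *
np.set_printoptions(precision=2,suppress=True)
def box(n,pts,z,off,k):
    w=world(pts,z,"top",off,k); w=w
    print(n,w.mean(0),"ang",longaxis(w),"L",np.linalg.norm(w[0]-w[1]),np.linalg.norm(w[2]-w[3]),"W",np.linalg.norm(w[0]-w[2]),np.linalg.norm(w[1]-w[3]))
L=((75,170),5);Rr=((250,175),4);B=((165,88),4.7)
box("low",[(217,62),(117,105),(243,122),(142,167)],39,*L)
box("med",[(695,102),(594,151),(726,163),(626,214)],67,*L)
box("tall",[(749,44),(663,71),(767,99),(680,125)],95,*Rr)
box("flat",[(290,93),(177,145),(328,173),(217,227)],27,*Rr)
print("lens",world([(63,151)],34,"top",*Rr))
box("m1",[(155,92),(301,119),(133,199),(280,226)],6,*B)
box("m2",[(332,124),(479,151),(311,232),(460,259)],6,*B)
box("m3",[(510,157),(656,184),(489,265),(636,293)],6,*B)
s=ctrl.get_state();print(R.from_quat(s["orientation"]).as_matrix())
E
```

```text
low [477.89 337.61] ang -1.1217984769439793 L 47.50094309143556 48.12352143025547 W 29.402872356272386 29.966308267357523
med [463.06 120.94] ang -1.0780722028038843 L 48.112287097870926 47.989865099568185 W 29.672688691922033 30.553718188645817
tall [ 485.63 -348.52] ang -1.2501527354481796 L 48.38684187983286 48.587416760012864 W 30.311683478724795 29.592111024233226
flat [ 441.5  -113.68] ang -1.1053335116882308 L 70.48898616904982 69.67584951815206 W 49.663986860017076 50.95783773507787
lens [[443.12  -6.55]]
m1 [652.64 126.31] ang 1.4158573985962035 L 74.04318629659394 74.14660307044417 W 55.19333285991061 55.10043937518481
m2 [638.91  37.24] ang 1.4176904172358582 L 74.53122393081104 75.11795891474144 W 55.59828271658666 55.41851420597246
m3 [624.78 -51.33] ang 1.4125231143951495 L 74.03611399160381 74.22671452820938 W 55.59772583581053 55.99802377986084
[[ 0.95  0.32 -0.  ]
 [ 0.32 -0.95  0.  ]
 [ 0.   -0.   -1.  ]]
```

```bash
cat > plan.py <<'E'
import sys
from h import *
x,y,z,a=map(float,sys.argv[1:5])
s=ctrl.get_state(); M=R.from_quat(s["orientation"]).as_matrix()
c=np.arctan2(M[1,0],M[0,0]); t=-(a-c); 
ca,sa=np.cos(a),np.sin(a); d=np.array([x,y,z])-s["ee_pos"]
print("turn %.3f then tool dx %.1f dy %.1f dz %.1f"%(t,d[0]*ca+d[1]*sa,d[0]*sa-d[1]*ca,-d[2]),"now",s["ee_pos"].round(1),"tilt %.4f"%np.arccos(-M[2,2]),"q6 %.2f t %.2f"%(s["q"][5],s["time"]))
E
python3 plan.py 485.6 -348.5 200 1.891
```

```text
turn -1.567 then tool dx 140.6 dy 348.9 dz 30.1 now [ 198.7 -591.8  230.1] tilt 0.0022 q6 -0.11 t 0.10
```

Careful with the scale: shifts go in shares of 600 mm and turns go in shares of 2 rad. That gives: -0.175 rad / 2 = -0.0875.

inch_along --steps '[0, 0, 0, -0.0875, 85, 0, 0, 0, -0.0875, 85, 0, 0, 0, -0.0875, 85, 0, 0, 0, -0.0875, 85, 0, 0, 0, -0.0875, 85, 0, 0, 0, -0.0875, 85, 0, 0, 0, -0.0875, 85, 0, 0, 0, -0.0875, 85, 0, 0, 0, -0.0835, 85]' --clamp_n 40

```text
time: 1.23
ee_pos: [198.8, -592.0, 230.5]
orientation: [0.583, 0.812, 0.001, -0.001]
force: [0.1, -0.2, -0.6]
grip_width: 85.0
finger_force: 0.0
```

inch_along --steps '[0.025, 0.0667, 0.005, 0, 85, 0.025, 0.0667, 0.005, 0, 85, 0.025, 0.0667, 0.005, 0, 85, 0.025, 0.0667, 0.005, 0, 85, 0.025, 0.0667, 0.005, 0, 85, 0.025, 0.0667, 0.005, 0, 85, 0.025, 0.0667, 0.005, 0, 85, 0.025, 0.0667, 0.005, 0, 85, 0.0333, 0.0483, 0.01, 0, 85, 0, 0, 0, 0, 85, 0, 0, 0, 0, 85]'

```text
time: 2.6
ee_pos: [485.7, -350.1, 200.9]
orientation: [0.585, 0.811, -0.0, -0.0]
force: [0.1, 0.0, 0.0]
grip_width: 85.0
finger_force: 0.0
```

```bash
python3 plan.py 485.6 -348.5 41 1.891
```

```text
turn 0.000 then tool dx 1.5 dy 0.4 dz 159.9 now [ 485.7 -350.1  200.9] tilt 0.0010 q6 -1.06 t 2.60
```

```bash
python3 - <<'E'
from h import *
import cv2
cm=ctrl.camera_model("wrist");im=ctrl.grab_frame("wrist")
r=R.from_quat(cm["attitude"])
for n,x,y,a,z in(("t",485.6,-348.5,1.891,95),):
  for i in(-24,24):
    for j in(-15,15):
      p=np.array([x+i*np.cos(a)-j*np.sin(a),y+i*np.sin(a)+j*np.cos(a),z]);c=cm["intrinsics"]@r.inv().apply(p-cm["eye"]);c=c/c[2];print(c[:2])
      cv2.circle(im,(int(round(c[0])),int(round(c[1]))),2,(0,0,255),1)
cv2.imwrite("pics/w1.png",im)
E
```

```text
[269.74404143 210.40103866]
[237.06901297 210.40681512]
[270.56171777 158.59042417]
[236.2217767  158.58862496]
```

View pics/w1.png

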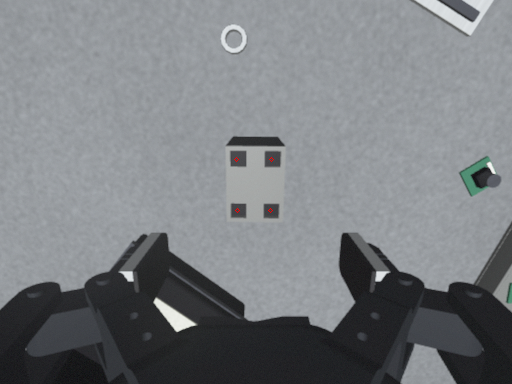

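The projected recess centres fall on the seen recesses within about 1 px, at (238,158) to (271,211), so the poses are good. Descending.

Converted, 40 mm / 600 = 0.0667, 30 mm / 600 = 0.05.

inch_along --steps '[0.0017, 0, 0.0667, 0, 85, 0, 0, 0.0667, 0, 85, 0, 0, 0.0667, 0, 85, 0, 0, 0.05, 0, 85, 0, 0, 0.0167, 0, 85, 0, 0, 0, 0, 85, 0, 0, 0, 0, 0, 0, 0, 0, 0, 0, 0, 0, 0, 0, 0, 0, 0, 0, 0, 0, 0, 0, 0, 0, 0]' --clamp_n 40

```text
time: 4.03
ee_pos: [486.9, -350.0, 43.2]
orientation: [0.585, 0.811, -0.0, 0.002]
force: [-1.6, 0.0, 5.4]
grip_width: 51.9
finger_force: 40.5
```

inch_along --steps '[0, 0, -0.0333, 0, 0, 0, 0, -0.0667, 0, 0, 0, 0, -0.0667, 0, 0, 0, 0, -0.0667, 0, 0, 0, 0, 0, 0, 0]'

```text
time: 4.65
ee_pos: [488.0, -350.7, 185.8]
orientation: [0.585, 0.811, -0.0, 0.005]
force: [0.8, -0.4, -3.9]
grip_width: 51.9
finger_force: 41.5
```

```bash
python3 plan.py 652.6 126.3 120 1.415
```

```text
turn 0.476 then tool dx 496.7 dy 88.6 dz 65.8 now [ 488.  -350.7  185.8] tilt 0.0091 q6 -1.06 t 4.65
```

Converted, 45 mm / 600 = 0.075, 40 mm / 600 = 0.0667, 0.16 rad / 2 = 0.08.

inch_along --steps '[0, 0, 0, 0.08, 0, 0, 0, 0, 0.08, 0, 0, 0, 0, 0.078, 0, 0.0667, 0.0117, 0.0067, 0, 0, 0.075, 0.0133, 0.0067, 0, 0, 0.075, 0.0133, 0.0067, 0, 0, 0.075, 0.0133, 0.0067, 0, 0, 0.075, 0.0133, 0.0067, 0, 0, 0.075, 0.0133, 0.0067, 0, 0, 0.075, 0.0133, 0.0067, 0, 0, 0.075, 0.0133, 0.0067, 0, 0, 0.075, 0.0133, 0.0067, 0, 0]'

```text
time: 6.15
ee_pos: [616.1, 36.8, 141.8]
orientation: [0.76, 0.65, -0.002, -0.002]
force: [1.3, 0.5, -4.2]
grip_width: 51.6
finger_force: 41.3
```

inch_along --steps '[0.075, 0.0133, 0.0067, 0, 0, 0.075, 0.0133, 0.0067, 0, 0, 0.0667, 0.0133, 0.0067, 0, 0, 0.0167, 0.0033, 0, 0, 0, 0, 0, 0, 0, 0, 0, 0, 0, 0, 0]'

```text
time: 6.9
ee_pos: [664.6, 168.1, 132.2]
orientation: [0.76, 0.649, -0.001, -0.0]
force: [0.1, 0.7, -2.9]
grip_width: 51.6
finger_force: 41.3
```

```bash
python3 plan.py 652.4 125.0 50 1.415
```

```text
turn -0.001 then tool dx -44.4 dy -5.3 dz 82.2 now [664.6 168.1 132.2] tilt 0.0025 q6 0.30 t 6.90
```

Converted, -22 mm / 600 = -0.0367, 20 mm / 600 = 0.0333.

inch_along --steps '[-0.0367, -0.005, 0.0333, 0, 0, -0.0367, -0.0033, 0.0333, 0, 0, 0, 0, 0, 0, 0, 0, 0, 0, 0, 0, 0, 0, 0, 0, 0]'

```text
time: 7.52
ee_pos: [655.1, 127.2, 95.0]
orientation: [0.76, 0.65, 0.001, 0.001]
force: [0.8, -0.3, -3.6]
grip_width: 52.0
finger_force: 41.2
```

```bash
python3 plan.py 652.4 125.0 50 1.415; python3 - <<'E'
from h import *
import cv2
cv2.imwrite("pics/w2.png",ctrl.grab_frame("wrist"))
E
```

```text
turn -0.000 then tool dx -2.6 dy -2.3 dz 45.0 now [655.1 127.2  95. ] tilt 0.0031 q6 0.24 t 7.53
```

View pics/w2.png

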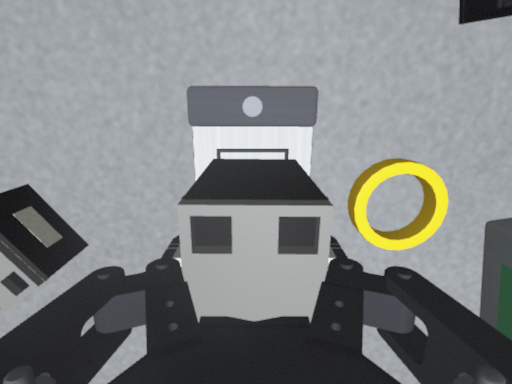

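The held tall box is in line with mark 1, whose outline spans columns 217–288 and the box 180–330. The block is at (252,106). Lowering it.

Converted, 25 mm / 600 = 0.0417, 12 mm / 600 = 0.02.

inch_along --steps '[-0.0042, -0.0038, 0.0417, 0, 0, 0, 0, 0.02, 0, 0, 0, 0, 0.0067, 0, 0, 0, 0, 0.0033, 0, 0, 0, 0, 0, 0, 0]'

```text
time: 8.2
ee_pos: [651.7, 124.8, 50.9]
orientation: [0.76, 0.65, 0.0, 0.0]
force: [0.1, -0.1, -3.2]
grip_width: 51.7
finger_force: 41.3
```

```bash
python3 plan.py 652.4 125.0 48.5 1.415
```

```text
turn -0.000 then tool dx 0.3 dy 0.7 dz 2.4 now [651.7 124.8  50.9] tilt 0.0011 q6 0.24 t 8.20
```

Converted, 1.5 mm / 600 = 0.0025, 1 mm / 600 = 0.0017.

inch_along --steps '[0, 0, 0.0025, 0, 0, 0, 0, 0.0017, 0, 0, 0, 0, 0.0008, 0, 0, 0, 0, 0, 0, 0]'

```text
time: 8.7
ee_pos: [651.9, 124.8, 49.3]
orientation: [0.76, 0.65, 0.001, 0.0]
force: [-2.6, -0.2, 4.5]
grip_width: 51.6
finger_force: 42.2
```

```bash
python3 plan.py 652.4 125.0 48.5 1.415
```

```text
turn -0.000 then tool dx 0.3 dy 0.5 dz 0.8 now [651.9 124.8  49.3] tilt 0.0014 q6 0.24 t 8.70
```

Converted, -50 mm / 600 = -0.0833, -40 mm / 600 = -0.0667, -0.165 rad / 2 = -0.0825.

inch_along --steps '[0, 0, 0, 0, 85, 0, 0, 0, 0, 85, 0, 0, 0, 0, 85, 0, 0, -0.0667, 0, 85, 0, 0, -0.0833, 0, 85, 0, 0, -0.0667, 0, 85, 0, 0, 0, -0.0825, 85, 0, 0, 0, -0.0825, 85, 0, 0, 0, -0.0825, 85, 0, 0, 0, -0.0765, 85, 0, 0, 0, 0, 85]'

```text
time: 10.07
ee_pos: [651.0, 124.6, 177.1]
orientation: [0.514, 0.858, -0.0, -0.0]
force: [0.2, 1.2, -0.9]
grip_width: 85.1
finger_force: 0.0
```

```bash
python3 plan.py 463.1 120.9 110 2.0635
```

```text
turn -0.002 then tool dx 85.6 dy -167.3 dz 67.1 now [651.  124.6 177.1] tilt 0.0002 q6 -0.41 t 10.07
```

Converted, -45 mm / 600 = -0.075, -42 mm / 600 = -0.07.

inch_along --steps '[0.0333, -0.0667, 0.0283, 0, 85, 0.0333, -0.0667, 0.0283, 0, 85, 0.0367, -0.07, 0.0283, 0, 85, 0.0392, -0.075, 0.0267, 0, 85, 0, 0, 0, 0, 85, 0, 0, 0, 0, 85, 0, 0, 0, 0, 85]'

```text
time: 10.95
ee_pos: [466.2, 121.3, 111.9]
orientation: [0.514, 0.858, 0.001, 0.002]
force: [0.4, 0.3, 0.6]
grip_width: 84.9
finger_force: 0.0
```

```bash
python3 plan.py 463.1 120.9 22 2.0635
```

```text
turn -0.002 then tool dx 1.1 dy -2.9 dz 89.9 now [466.2 121.3 111.9] tilt 0.0040 q6 -0.38 t 10.95
```

Converted, 35 mm / 600 = 0.0583, 20 mm / 600 = 0.0333.

inch_along --steps '[0.0017, -0.0033, 0.0583, 0, 85, 0, 0, 0.0583, 0, 85, 0, 0, 0.0333, 0, 85, 0, 0, 0, 0, 85, 0, 0, 0, 0, 85]'

```text
time: 11.58
ee_pos: [463.3, 121.2, 21.5]
orientation: [0.514, 0.858, 0.001, 0.001]
force: [0.5, -0.2, -0.2]
grip_width: 84.7
finger_force: 0.0
```

```bash
python3 plan.py 463.1 120.9 22 2.0635
```

```text
turn -0.001 then tool dx -0.2 dy -0.3 dz -0.5 now [463.3 121.2  21.5] tilt 0.0026 q6 -0.38 t 11.57
```

inch_along --steps '[0, 0, 0, 0, 0, 0, 0, 0, 0, 0, 0, 0, 0, 0, 0, 0, 0, 0, 0, 0, 0, 0, 0, 0, 0]' --clamp_n 40

```text
time: 12.2
ee_pos: [462.5, 121.2, 21.5]
orientation: [0.514, 0.858, 0.001, 0.001]
force: [-0.6, -1.1, 5.8]
grip_width: 51.6
finger_force: 41.5
```

```bash
python3 plan.py 463.1 120.9 22 2.0635
```

```text
turn -0.001 then tool dx -0.6 dy 0.4 dz -0.5 now [462.5 121.2  21.5] tilt 0.0022 q6 -0.38 t 12.20
```

Converted, -55 mm / 600 = -0.0917, -45 mm / 600 = -0.075, 0.162 rad / 2 = 0.081.

inch_along --steps '[0, 0, -0.0333, 0, 0, 0, 0, -0.075, 0, 0, 0, 0, -0.0917, 0, 0, 0, 0, 0, 0.081, 0, 0, 0, 0, 0.081, 0, 0, 0, 0, 0.081, 0, 0, 0, 0, 0.081, 0, 0, 0, 0, 0, 0]'

```text
time: 13.2
ee_pos: [460.2, 121.0, 139.3]
orientation: [0.759, 0.651, -0.001, -0.001]
force: [1.0, 0.7, -2.1]
grip_width: 51.8
finger_force: 43.2
```

```bash
python3 plan.py 638.9 37.2 110 1.415
```

```text
turn 0.002 then tool dx -55.0 dy 189.6 dz 29.3 now [460.2 121.  139.3] tilt 0.0020 q6 0.26 t 13.20
```

Converted, 40 mm / 600 = 0.0667, 37 mm / 600 = 0.0617.

inch_along --steps '[-0.025, 0.05, 0, 0, 0, -0.0333, 0.0667, 0, 0, 0, -0.0333, 0.0667, 0, 0, 0, 0, 0.0667, 0, 0, 0, 0, 0.0617, 0.025, 0, 0, 0, 0, 0.0233, 0, 0, 0, 0, 0, 0, 0, 0, 0, 0, 0, 0]'

```text
time: 14.2
ee_pos: [636.2, 38.1, 110.9]
orientation: [0.76, 0.65, -0.001, -0.001]
force: [0.4, 0.5, -1.9]
grip_width: 51.6
finger_force: 43.5
```

```bash
python3 plan.py 638.9 37.2 29 1.415
```

```text
turn 0.001 then tool dx -0.4 dy 2.8 dz 81.9 now [636.2  38.1 110.9] tilt 0.0016 q6 0.10 t 14.20
```

Converted, 35 mm / 600 = 0.0583, 30 mm / 600 = 0.05.

inch_along --steps '[0, 0.0033, 0.0583, 0, 0, 0, 0, 0.05, 0, 0, 0, 0, 0.0233, 0, 0, 0, 0, 0, 0, 0, 0, 0, 0, 0, 0]'

```text
time: 14.82
ee_pos: [640.8, 37.4, 34.1]
orientation: [0.76, 0.65, 0.001, 0.001]
force: [-0.8, 0.2, -2.6]
grip_width: 51.8
finger_force: 43.5
```

```bash
python3 plan.py 638.9 37.2 28 1.415
```

```text
turn 0.000 then tool dx -0.5 dy -1.8 dz 6.1 now [640.8  37.4  34.1] tilt 0.0030 q6 0.10 t 14.82
```

Converted, 3 mm / 600 = 0.005, -1 mm / 600 = -0.0017.

inch_along --steps '[0, -0.0017, 0.005, 0, 0, 0, 0, 0.0017, 0, 0, 0, 0, 0.0012, 0, 0, 0, 0, 0, 0, 0]'

```text
time: 15.32
ee_pos: [638.5, 37.5, 27.7]
orientation: [0.76, 0.65, 0.0, 0.0]
force: [0.8, -0.5, -2.8]
grip_width: 51.6
finger_force: 43.7
```

```bash
python3 plan.py 638.9 37.2 28 1.415
```

```text
turn -0.000 then tool dx -0.3 dy 0.4 dz -0.3 now [638.5  37.5  27.7] tilt 0.0002 q6 0.11 t 15.32
```

inch_along --steps '[0, 0, 0.0012, 0, 0, 0, 0, 0.0008, 0, 0, 0, 0, 0, 0, 0]'

```text
time: 15.7
ee_pos: [638.6, 37.6, 27.6]
orientation: [0.76, 0.65, -0.0, -0.0]
force: [-3.9, -0.0, 6.3]
grip_width: 51.5
finger_force: 44.4
```

```bash
python3 plan.py 638.9 37.2 28 1.415
```

```text
turn -0.000 then tool dx -0.3 dy 0.4 dz -0.4 now [638.6  37.6  27.6] tilt 0.0003 q6 0.11 t 15.70
```

Converted, -50 mm / 600 = -0.0833, -30 mm / 600 = -0.05, -0.155 rad / 2 = -0.0775.

inch_along --steps '[0, 0, 0, 0, 85, 0, 0, 0, 0, 85, 0, 0, 0, 0, 85, 0, 0, -0.05, 0, 85, 0, 0, -0.0833, 0, 85, 0, 0, -0.0833, 0, 85, 0, 0, 0, -0.0775, 85, 0, 0, 0, -0.075, 85, 0, 0, 0, -0.075, 85, 0, 0, 0, -0.075, 85, 0, 0, 0, 0, 85]'

```text
time: 17.08
ee_pos: [638.4, 37.5, 156.2]
orientation: [0.533, 0.846, -0.0, -0.0]
force: [-0.5, -0.4, 0.6]
grip_width: 84.9
finger_force: 0.0
```

```bash
python3 plan.py 477.9 337.6 90 2.020
```

```text
turn -0.002 then tool dx 340.0 dy -14.3 dz 66.2 now [638.4  37.5 156.2] tilt 0.0001 q6 -0.50 t 17.07
```

Converted, 45 mm / 600 = 0.075, 40 mm / 600 = 0.0667.

inch_along --steps '[0.05, -0.0033, 0, 0, 85, 0.075, -0.0033, 0, 0, 85, 0.075, -0.0033, 0, 0, 85, 0.075, -0.0033, 0, 0, 85, 0.075, -0.0033, 0, 0, 85, 0.075, -0.0033, 0, 0, 85, 0.075, -0.0033, 0.05, 0, 85, 0.0667, 0, 0.06, 0, 85, 0, 0, 0, 0, 85, 0, 0, 0, 0, 85, 0, 0, 0, 0, 85]'

```text
time: 18.45
ee_pos: [480.1, 337.5, 92.0]
orientation: [0.533, 0.846, 0.001, 0.001]
force: [0.3, -0.6, 0.2]
grip_width: 85.0
finger_force: 0.0
```

```bash
python3 plan.py 477.9 337.6 7 2.020
```

```text
turn -0.002 then tool dx 1.1 dy -1.9 dz 85.0 now [480.1 337.5  92. ] tilt 0.0031 q6 0.05 t 18.45
```

Converted, 35 mm / 600 = 0.0583, 30 mm / 600 = 0.05.

inch_along --steps '[0.0008, -0.0017, 0.0583, 0, 85, 0, 0, 0.05, 0, 85, 0, 0, 0.025, 0, 85, 0, 0, 0, 0, 85, 0, 0, 0, 0, 85]'

```text
time: 19.08
ee_pos: [478.6, 338.3, 11.9]
orientation: [0.532, 0.847, 0.001, 0.001]
force: [0.7, -0.0, 0.0]
grip_width: 85.1
finger_force: 0.0
```

```bash
python3 plan.py 477.9 337.6 7 2.020
```

```text
turn -0.001 then tool dx -0.3 dy -0.9 dz 4.9 now [478.6 338.3  11.9] tilt 0.0028 q6 0.05 t 19.07
```

Converted, 4 mm / 600 = 0.0067.

inch_along --steps '[0, 0, 0.0067, 0, 85, 0, 0, 0, 0, 0, 0, 0, 0, 0, 0, 0, 0, 0, 0, 0, 0, 0, 0, 0, 0, 0, 0, 0, 0, 0]' --clamp_n 40

```text
time: 19.82
ee_pos: [477.5, 338.1, 6.9]
orientation: [0.532, 0.847, 0.0, 0.0]
force: [0.4, -0.8, 4.1]
grip_width: 51.7
finger_force: 42.3
```

```bash
python3 plan.py 477.9 337.6 7 2.020
```

```text
turn -0.000 then tool dx -0.6 dy 0.1 dz -0.1 now [477.5 338.1   6.9] tilt 0.0009 q6 0.05 t 19.82
```

inch_along --steps '[0, 0, -0.0333, 0, 0, 0, 0, -0.075, 0, 0, 0, 0, -0.0833, 0, 0, 0, 0, -0.0583, 0, 0, 0, 0, 0, 0.0775, 0, 0, 0, 0, 0.0775, 0, 0, 0, 0, 0.0775, 0, 0, 0, 0, 0.07, 0, 0, 0, 0, 0, 0]'

```text
time: 20.95
ee_pos: [476.5, 337.4, 156.4]
orientation: [0.76, 0.65, -0.0, -0.0]
force: [-0.2, 0.1, -2.4]
grip_width: 51.2
finger_force: 42.8
```

```bash
python3 plan.py 624.9 -51.5 160 1.415
```

```text
turn 0.001 then tool dx -361.2 dy 206.9 dz -3.6 now [476.5 337.4 156.4] tilt 0.0009 q6 0.65 t 20.95
```

Converted, -42 mm / 600 = -0.07, -36 mm / 600 = -0.06.

inch_along --steps '[-0.06, 0.0333, 0, 0, 0, -0.07, 0.04, 0, 0, 0, -0.07, 0.04, 0, 0, 0, -0.07, 0.04, 0, 0, 0, -0.07, 0.04, 0, 0, 0, -0.07, 0.04, 0, 0, 0, -0.07, 0.04, 0, 0, 0, -0.07, 0.04, 0.0167, 0, 0, -0.0517, 0.03, 0.0333, 0, 0, 0, 0, 0.0333, 0, 0, 0, 0, 0, 0, 0, 0, 0, 0, 0, 0]'

```text
time: 22.45
ee_pos: [624.3, -49.7, 106.6]
orientation: [0.759, 0.651, 0.0, -0.0]
force: [-0.0, 0.2, -1.8]
grip_width: 51.6
finger_force: 42.8
```

```bash
python3 plan.py 624.9 -51.5 14 1.415
```

```text
turn 0.002 then tool dx -1.7 dy 0.9 dz 92.6 now [624.3 -49.7 106.6] tilt 0.0005 q6 -0.04 t 22.45
```

Converted, 35 mm / 600 = 0.0583, 15 mm / 600 = 0.025.

inch_along --steps '[-0.0025, 0.0008, 0.0583, 0, 0, 0, 0, 0.0583, 0, 0, 0, 0, 0.025, 0, 0, 0, 0, 0, 0, 0, 0, 0, 0, 0, 0]'

```text
time: 23.08
ee_pos: [626.5, -52.4, 23.4]
orientation: [0.76, 0.65, 0.001, 0.001]
force: [-1.0, 0.1, -2.0]
grip_width: 51.3
finger_force: 42.7
```

```bash
python3 plan.py 624.9 -51.5 13 1.415
```

```text
turn 0.000 then tool dx 0.6 dy -1.7 dz 10.4 now [626.5 -52.4  23.4] tilt 0.0035 q6 -0.04 t 23.07
```

Converted, 4 mm / 600 = 0.0067, 1.5 mm / 600 = 0.0025.

inch_along --steps '[0, -0.0017, 0.0067, 0, 0, 0, 0, 0.0025, 0, 0, 0, 0, 0, 0, 0, 0, 0, 0, 0, 0]'

```text
time: 23.58
ee_pos: [623.9, -52.3, 16.0]
orientation: [0.76, 0.65, 0.0, 0.0]
force: [0.5, 0.2, -2.8]
grip_width: 51.8
finger_force: 42.8
```

```bash
python3 plan.py 624.9 -51.5 13 1.415
```

```text
turn -0.000 then tool dx 1.0 dy 0.9 dz 3.0 now [623.9 -52.3  16. ] tilt 0.0001 q6 -0.04 t 23.57
```

Converted, 1 mm / 600 = 0.0017, 0.8 mm / 600 = 0.0013.

inch_along --steps '[0.0008, 0.0008, 0.0017, 0, 0, 0, 0, 0.0017, 0, 0, 0, 0, 0.0013, 0, 0, 0, 0, 0, 0, 0]'

```text
time: 24.08
ee_pos: [624.4, -51.9, 13.1]
orientation: [0.76, 0.65, 0.0, 0.0]
force: [0.2, 0.4, -2.6]
grip_width: 51.3
finger_force: 43.0
```

```bash
python3 plan.py 624.9 -51.5 13 1.415
```

```text
turn -0.000 then tool dx 0.4 dy 0.4 dz 0.1 now [624.4 -51.9  13.1] tilt 0.0000 q6 -0.04 t 24.07
```

Converted, 0.7 mm / 600 = 0.0012, 0.4 mm / 600 = 0.0007.

inch_along --steps '[0, 0, 0.0012, 0, 0, 0, 0, 0.0007, 0, 0, 0, 0, 0, 0, 0]'

```text
time: 24.45
ee_pos: [624.5, -51.8, 13.0]
orientation: [0.76, 0.65, -0.0, -0.0]
force: [-4.2, 0.5, 5.0]
grip_width: 51.5
finger_force: 43.8
```

Converted, -50 mm / 600 = -0.0833, -40 mm / 600 = -0.0667.

inch_along --steps '[0, 0, 0, 0, 85, 0, 0, 0, 0, 85, 0, 0, 0, 0, 85, 0, 0, -0.05, 0, 85, 0, 0, -0.0833, 0, 85, 0, 0, -0.0833, 0, 85, 0, 0, -0.0667, 0, 85, 0, 0, 0, 0, 85, 0, 0, 0, 0, 85]'

```text
time: 25.58
ee_pos: [623.8, -51.7, 181.2]
orientation: [0.76, 0.65, -0.0, -0.0]
force: [-0.8, -0.1, -0.4]
grip_width: 84.9
finger_force: 0.0
```

```bash
python3 - <<'E'
from h import *
import cv2,pickle
pickle.dump(ctrl.camera_model("wrist"),open("wm3.pkl","wb"))
im=ctrl.grab_frame("wrist");cv2.imwrite("pics/w3.png",cv2.resize(im[60:300,96:416],None,fx=2.5,fy=2.5,interpolation=cv2.INTER_CUBIC))
E
python3 plan.py 441.5 -113.7 180 2.036
```

```text
turn -0.621 then tool dx 26.0 dy -190.2 dz 0.1 now [623.2 -51.6 180.1] tilt 0.0032 q6 -0.04 t 25.62
```

View pics/w3.png

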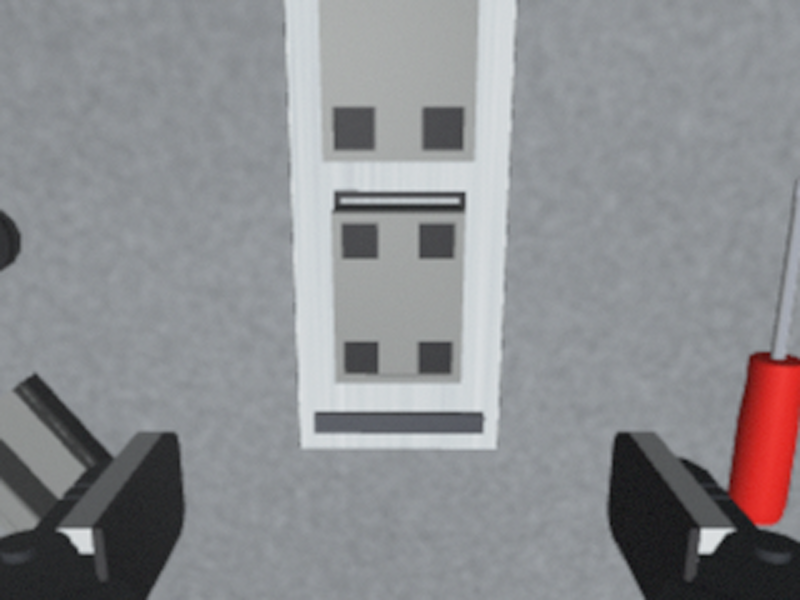

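The low box sits in its mark, with recesses at crop (359,241), (436,241), (361,357) and (435,357). The medium box is beyond it.

Converted, -40 mm / 600 = -0.0667, -35 mm / 600 = -0.0583, -0.16 rad / 2 = -0.08.

```bash
python3 - <<'E'
from h import *
import pickle
cm=pickle.load(open("wm3.pkl","rb"))
w=world([(359,241),(361,357),(436,241),(435,357)],45,off=(96,60),k=2.5,cm=cm);print(w,w.mean(0),longaxis(w))
E
```

```text
[[614.02730655 -26.60552082]
 [606.79138106 -73.75361334]
 [643.76346227 -31.28174778]
 [636.65782011 -78.45481991]] [625.3099925  -52.52392546] 1.4199017364893702
```

inch_along --steps '[0, 0, 0, -0.08, 85, 0, 0, 0, -0.08, 85, 0, 0, 0, -0.075, 85, 0, 0, 0, -0.075, 85, 0.0083, -0.0583, 0, 0, 85, 0.0083, -0.0667, 0, 0, 85, 0.01, -0.0667, 0, 0, 85, 0.0083, -0.0667, 0, 0, 85, 0.0083, -0.0583, 0, 0, 85, 0, 0, 0, 0, 85, 0, 0, 0, 0, 85, 0, 0, 0, 0, 85]'

```text
time: 27.12
ee_pos: [443.6, -113.4, 181.7]
orientation: [0.525, 0.851, 0.0, -0.0]
force: [0.3, 0.3, 0.4]
grip_width: 85.1
finger_force: 0.0
```

```bash
python3 - <<'E'
from h import *
import cv2,pickle
pickle.dump(ctrl.camera_model("wrist"),open("wm4.pkl","wb"))
im=ctrl.grab_frame("wrist");cv2.imwrite("pics/w4.png",cv2.resize(im[60:300,96:416],None,fx=2.5,fy=2.5,interpolation=cv2.INTER_CUBIC))
E
python3 plan.py 441.5 -113.7 180 2.036
```

```text
turn -0.000 then tool dx 0.6 dy -2.0 dz 1.8 now [ 443.6 -113.4  181.8] tilt 0.0003 q6 -0.87 t 27.18
```

View pics/w4.png

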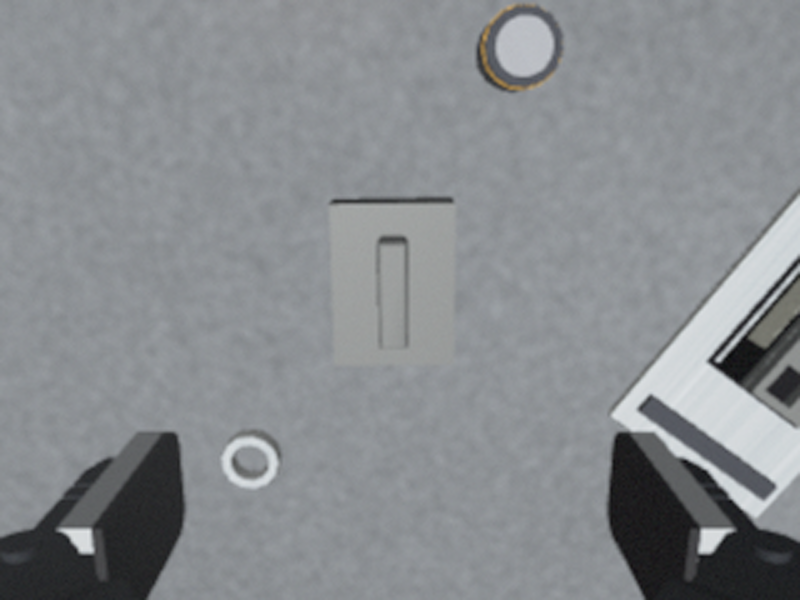

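The flat box lid corners are at crop (330,202), (333,366), (454,200) and (455,365). The lens at (520,47) is clear of the fingers, and the white ring at (250,460) lies outside the closing path.

```bash
python3 - <<'E'
from h import *
import pickle
cm=pickle.load(open("wm4.pkl","rb"))
w=world([(330,202),(333,366),(454,200),(455,365)],27,off=(96,60),k=2.5,cm=cm);print(w.mean(0),longaxis(w)+np.pi,np.linalg.norm(w[0]-w[1]))
print(world([(250,460)],5,off=(96,60),k=2.5,cm=cm))
E
```

```text
[ 443.31696911 -112.84386354] 2.0465507476496665 71.14722151839901
[[ 422.0589857  -226.22596465]]
```

Converted, 45 mm / 600 = 0.075, 40 mm / 600 = 0.0667, -0.004 rad / 2 = -0.002.

inch_along --steps '[0.0008, -0.0012, 0.0667, -0.002, 85, 0, 0, 0.075, 0, 85, 0, 0, 0.075, 0, 85, 0, 0, 0.05, 0, 85, 0, 0, 0.0167, 0, 85, 0, 0, 0, 0, 85, 0, 0, 0, 0, 85, 0, 0, 0, 0, 85]'

```text
time: 28.18
ee_pos: [443.4, -114.0, 13.5]
orientation: [0.524, 0.852, 0.0, 0.002]
force: [-1.1, 0.6, 0.2]
grip_width: 85.1
finger_force: 0.0
```

```bash
python3 plan.py 442.6 -113.2 6 2.041
```

```text
turn -0.002 then tool dx 1.1 dy -0.4 dz 7.5 now [ 443.4 -114.    13.5] tilt 0.0032 q6 -0.87 t 28.18
```

Converted, 6 mm / 600 = 0.01, 1 mm / 600 = 0.0017.

inch_along --steps '[0.0008, 0, 0.01, 0, 85, 0, 0, 0.0017, 0, 85, 0, 0, 0, 0, 85, 0, 0, 0, 0, 85]'

```text
time: 28.68
ee_pos: [441.8, -113.0, 5.0]
orientation: [0.524, 0.852, -0.0, -0.0]
force: [-0.2, 0.6, -0.5]
grip_width: 85.0
finger_force: 0.0
```

```bash
python3 plan.py 442.6 -113.2 6 2.041
```

```text
turn -0.002 then tool dx -0.5 dy 0.7 dz -1.0 now [ 441.8 -113.     5. ] tilt 0.0000 q6 -0.87 t 28.68
```

inch_along --steps '[0, 0, 0, 0, 0, 0, 0, 0, 0, 0, 0, 0, 0, 0, 0, 0, 0, 0, 0, 0, 0, 0, 0, 0, 0]' --clamp_n 40

```text
time: 29.3
ee_pos: [442.0, -113.2, 5.3]
orientation: [0.524, 0.852, 0.0, 0.0]
force: [-0.1, 0.2, 3.8]
grip_width: 51.1
finger_force: 42.1
```

```bash
python3 plan.py 442.6 -113.2 6 2.041
```

```text
turn -0.002 then tool dx -0.3 dy 0.5 dz -0.7 now [ 442.  -113.2    5.3] tilt 0.0005 q6 -0.87 t 29.30
```

Converted, -45 mm / 600 = -0.075, -20 mm / 600 = -0.0333, 0.16 rad / 2 = 0.08.

inch_along --steps '[0, 0, -0.0333, 0, 0, 0, 0, -0.075, 0, 0, 0, 0, -0.075, 0, 0, 0, 0, 0, 0.08, 0, 0, 0, 0, 0.08, 0, 0, 0, 0, 0.075, 0, 0, 0, 0, 0.0775, 0, 0, 0, 0, 0, 0, 0, 0, 0, 0, 0]'

```text
time: 30.42
ee_pos: [441.4, -112.9, 114.5]
orientation: [0.76, 0.65, -0.0, -0.0]
force: [-0.2, 0.6, -0.6]
grip_width: 51.2
finger_force: 42.4
```

```bash
python3 plan.py 624.6 -52.2 90 1.416
```

```text
turn -0.000 then tool dx 88.2 dy 171.7 dz 24.5 now [ 441.4 -112.9  114.5] tilt 0.0008 q6 -0.25 t 30.43
```

Converted, 36 mm / 600 = 0.06, 33 mm / 600 = 0.055.

inch_along --steps '[0.03, 0.055, 0, 0, 0, 0.03, 0.06, 0, 0, 0, 0.03, 0.06, 0, 0, 0, 0.03, 0.06, 0, 0, 0, 0.0267, 0.05, 0.0167, 0, 0, 0, 0, 0.0233, 0, 0, 0, 0, 0, 0, 0, 0, 0, 0, 0, 0, 0, 0, 0, 0, 0]'

```text
time: 31.55
ee_pos: [624.2, -53.3, 91.6]
orientation: [0.761, 0.649, 0.0, 0.0]
force: [0.1, -0.4, -1.0]
grip_width: 50.9
finger_force: 42.5
```

```bash
python3 plan.py 624.6 -52.2 60 1.416
```

```text
turn -0.003 then tool dx 1.1 dy 0.3 dz 31.6 now [624.2 -53.3  91.6] tilt 0.0007 q6 -0.04 t 31.55
```

Converted, 20 mm / 600 = 0.0333, 10 mm / 600 = 0.0167, -0.003 rad / 2 = -0.0015.

inch_along --steps '[0.0017, 0, 0.0333, -0.0015, 0, 0, 0, 0.0167, 0, 0, 0, 0, 0.005, 0, 0, 0, 0, 0, 0, 0, 0, 0, 0, 0, 0, 0, 0, 0, 0, 0]'

```text
time: 32.3
ee_pos: [625.1, -52.0, 58.6]
orientation: [0.759, 0.651, 0.0, 0.0]
force: [-0.5, 0.2, -1.3]
grip_width: 51.2
finger_force: 42.5
```

```bash
python3 plan.py 624.6 -52.2 45 1.416; python3 plan.py 624.6 -52.2 45 1.416
```

```text
turn 0.001 then tool dx -0.3 dy -0.5 dz 13.6 now [625.1 -52.   58.6] tilt 0.0012 q6 -0.04 t 32.30
turn 0.001 then tool dx -0.3 dy -0.5 dz 13.6 now [625.1 -52.   58.6] tilt 0.0012 q6 -0.04 t 32.30
```

Soles should be about 8 mm above the lid, so I'll lower gently and watch the force.

Converted, 4 mm / 600 = 0.0067, 3 mm / 600 = 0.005.

inch_along --steps '[-0.0005, -0.0007, 0.0067, 0, 0, 0, 0, 0.005, 0, 0, 0, 0, 0, 0, 0, 0, 0, 0, 0, 0]' --clamp_n 30

```text
time: 32.8
ee_pos: [624.1, -52.1, 50.9]
orientation: [0.759, 0.651, -0.0, -0.0]
force: [0.2, 0.7, -1.5]
grip_width: 50.9
finger_force: 42.5
```

```bash
python3 plan.py 624.6 -52.2 45 1.416
```

```text
turn 0.001 then tool dx -0.0 dy 0.5 dz 5.9 now [624.1 -52.1  50.9] tilt 0.0001 q6 -0.04 t 32.80
```

inch_along --steps '[0, 0, 0.0025, 0, 0, 0, 0, 0.0025, 0, 0, 0, 0, 0, 0, 0]'

```text
time: 33.17
ee_pos: [624.0, -52.1, 47.8]
orientation: [0.759, 0.651, -0.0, -0.0]
force: [0.1, 0.1, -1.0]
grip_width: 51.1
finger_force: 42.5
```

```bash
python3 plan.py 624.6 -52.2 45 1.416
```

```text
turn 0.001 then tool dx -0.0 dy 0.7 dz 2.8 now [624.  -52.1  47.8] tilt 0.0004 q6 -0.04 t 33.17
```

Feet are entering the recesses: the soles are below lid level and there is no contact force.

Converted, 1 mm / 600 = 0.0017, 0.5 mm / 600 = 0.0008.

inch_along --steps '[0, 0.0007, 0.0017, 0, 0, 0, 0, 0.0017, 0, 0, 0, 0, 0.0008, 0, 0, 0, 0, 0, 0, 0]'

```text
time: 33.67
ee_pos: [624.5, -52.2, 45.5]
orientation: [0.759, 0.651, -0.0, -0.0]
force: [-0.6, -0.0, -1.1]
grip_width: 51.4
finger_force: 42.6
```

```bash
python3 plan.py 624.6 -52.2 45 1.416
```

```text
turn 0.001 then tool dx -0.0 dy 0.1 dz 0.5 now [624.5 -52.2  45.5] tilt 0.0000 q6 -0.04 t 33.67
```

Converted, 0.5 mm / 600 = 0.0008, 0.4 mm / 600 = 0.0007.

inch_along --steps '[0, 0, 0.0008, 0, 0, 0, 0, 0.0007, 0, 0, 0, 0, 0, 0, 0]'

```text
time: 34.05
ee_pos: [624.6, -52.2, 45.3]
orientation: [0.759, 0.651, -0.0, -0.0]
force: [-2.1, 0.4, 5.1]
grip_width: 51.0
finger_force: 43.1
```

inch_along --steps '[0, 0, 0, 0, 85, 0, 0, 0, 0, 85, 0, 0, 0, 0, 85, 0, 0, -0.0333, 0, 85, 0, 0, -0.0667, 0, 85, 0, 0, -0.0833, 0, 85, 0, -0.075, 0, 0, 85, 0, -0.075, 0, 0, 85, 0, -0.075, 0, 0, 85, 0, -0.075, 0, 0, 85, 0, -0.075, 0, 0, 85, 0, 0, 0, 0, 85]'

```text
time: 35.55
ee_pos: [399.3, -16.9, 154.6]
orientation: [0.759, 0.651, -0.0, -0.0]
force: [0.5, -0.4, -0.0]
grip_width: 85.6
finger_force: 0.0
```

```bash
python3 - <<'E'
from h import *
import cv2
t=ctrl.grab_frame("top");cv2.imwrite("top1_raw.png",t)
s=ctrl.grab_frame("scene")
f=lambda a,w,h:cv2.resize(a,(w,h),interpolation=cv2.INTER_CUBIC)
cv2.imwrite("pics/end.png",np.vstack([f(t[88:168,165:335],637,300),f(s[180:290,160:393],637,300)]))
E
```

```text
(no output)
```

View pics/end.png

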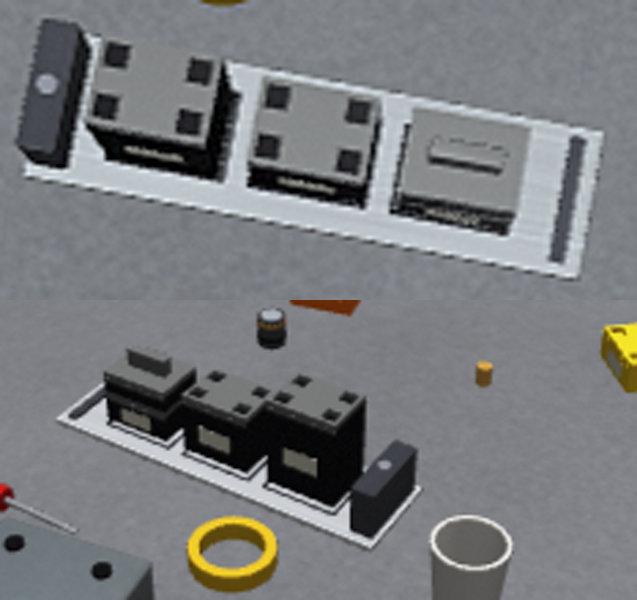

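The picture shows tall, medium and low in order from the block, with the flat box seated on the low one and the lens standing at (271,327). A last numeric check:

```bash
python3 - <<'E'
from h import *
for p,z,m in(([(117,54),(200,70),(105,107),(189,122)],101,(652.6,126.3)),([(277,97),(361,111),(265,148),(349,161)],73,(638.9,37.2)),([(416,106),(530,125),(402,189),(517,210)],67,(624.6,-52.4))):
    w=world(p,z,"top",(165,88),3.749);print(w.mean(0)-m,longaxis(w))
E
```

```text
[-1.07929466  0.60099097] 1.414524251477638
[-1.40239811 -0.3761541 ] 1.4391442279749604
[ 0.30028126 -0.72418788] 1.425386141496927
```

All within about 1.5 mm; handing in.

```bash
python3 -c "
from plant import ctrl
print(ctrl.finish_job())"
```

```text
the job is handed in; nothing more can be done
None
```

The job is handed in at about 36 s: tall, medium and low boxes are on their marks in order from the block, each within about 1.5 mm by the camera, the flat box is seated on the low one, and the lens is still standing; no verdict was returned.

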